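# Hang the sample pot by its bail

### The job

Take the sample pot with the yellow lid by the black grip of its folded-down wire bail, swing the bail upright while the pot stays standing on the worktop, then lift the pot by the bail and hang it on the fork of the stand, one side of the bail's wire in each prong's dip, and let go so that it hangs freely and upright. Do not tip the pot over on the way, and leave the blue-lidded pot where it stands.

Things in the scene. Friction and masses are not known exactly. Their poses are not given: they have to be found in the camera images.
- pot_yellow: Steel pot with yellow lid and stripe, 96 mm across, 66 mm tall, about 0.45 kg, loose. Origin: centre of its underside, z up. Its wire bail (a U 121 mm wide) turns about an axis parallel to the pot's y, 40 mm above the origin. At the start it is folded about level (3 degrees below to 17 above) out to the pot's -x side; it swings up to stand straight above the pot. It swings lightly and stays where left.
- pot_yellow_grip (a point): Centre of the black grip on the yellow pot's bail: a sleeve 14 mm thick, 32 mm long along its y axis (the pot's y), 110 mm from the bail's pivot axis. It spins freely on the 5 mm wire, so the bail can swing while the grip is pinched. Folded, 57 mm are free between grip and lid. Bail upright: lid top 84 mm, underside 150 mm below this point. Straight wire reaches 50 mm to either side.
- stand_seat (a point): Where the grip's centre lies when the pot hangs: midway between the fork's two prongs, the wire lying in both dips, 210 mm above the worktop. -x: the way the prongs point (roughly toward the robot); y: from prong to prong; z up. To hang the pot bring it in from the front with the grip 25 to 55 mm above this point (wire over the tips, lid under the prongs), then lower it.
- stand: Fixed grey and steel stand with the fork. Origin on the worktop under the seat, axes as the seat's. Prongs: rods 8 mm thick at y = -36 and +36 mm, ending in upturned tips 27 mm in front of the seat and 15 mm above it. Behind, crossbar (x = 88 mm) at prong height and post (x = 95 mm) 232 mm high with a clamp. Base plate 12 mm high, x = -50 to 110 mm, 140 mm wide.
- pot_blue: Bystander: the same kind of pot with a blue lid and stripe, 96 mm across, 66 mm tall, loose. Origin: centre of its underside. Its own bail is folded about level to its -x side, grip 110 mm out and at most 80 mm high.

How it is judged:
By the outcome, as a careful person would: the job done as asked, in the order asked, and still so for the second after the job is handed in, with the robot touching nothing.
It also fails if it takes over 56 s, if anything falls off the work surface, if the arm or the gripper's body presses on something with over 40 N, if the wrist force passes 120 N, or if a joint passes its speed limit or range.

### The arm

A 6-joint arm with a two-finger parallel gripper is mounted at the origin on a cart in front of the work surface, level with it; the furniture and walls round the work are solid. World frame = base frame: x ahead of the robot, y to its left, z up, the work surface at z = 0. Lengths are in m, angles in rad, forces in N, time in s.
With the tool pointing down it reaches from about 0.275 to 0.825 m from the base axis. Payload 5.2 kg.
Tool frame: the origin (TCP) lies at the very end of the fingers, on their centre line; the grasp point (between the pads) lies 19 mm behind it; z points along the fingers, y is the line along which they close (so a half turn about z gives the same grasp; the last joint's range is limited). The gripper opens to 93 mm and grips with 3 to 60 N. Pads are 15 mm wide; open, the fingers measure 128 mm over their backs; the gripper's body (75 mm by 188 mm) begins 65 mm behind the grasp point.
Start: joints at [0.974, 0.259, 1.535, -0, 1.348, -0.203], TCP at [0.211, 0.508, 0.219] pointing down, gripper open.
Joint ranges: [-3.14, 3.14], [-0.91, 2.08], [0.19, 2.58], [-1.22, 4.36], [0.22, 2.71], [-3.12, 3.12]. Speed limits (rad/s): [2.57, 2.57, 3.14, 3.14, 3.14, 3.14].

### API

Orientations are given as a unit quaternion [w, x, y, z].
In Python, from rig import manip gives the robot as it stands.
- The arm moves only by the tool jog_arm, never from a script. Its argument "steps" is a list of rows, each a list of 4 numbers: the shift along the tool's x, y, z in m, then the turn about the tool's z in rad. In form: [[tx, ty, tz, twist], ...]. A call has 1 to 12 rows; each row shifts and turns the commanded pose from where the row before left it, along the tool's axes as they then stand; what a row does not reach is not made up. A row lasts 1/10 s, in which the tool goes at most 50 mm and 8.59 degrees, less where a joint would pass 70% of its speed; a pose out of reach is approached as far as the arm can. A call with a gripper value outside its range is refused whole. "hand" is the closure in counts, from 0 (fully open) to 255 (shut), set as the call begins (left out, the last holds). The fingers move at their own pace and stop on an object; "squeeze" is the grip in N (left out, the last holds). Time passes only in rows, so rows that do not move let the fingers close. It gives the time, the measured TCP pose, the force, the opening and the grip force at its end, in the units of the state.
- manip.get_obs(): the state, without advancing time (a new reading comes with each control period).
- manip.camera(name): name is "scene" or "top"; returns a dict with "frame" (400x640x3 uint8, blue, green, red), "mtx" (3x3 intrinsics, pixels), "D" ([k1, k2, p1, p2, k3] as OpenCV has them; the pictures are not rectified), "xyz" and "attitude" of the camera in the world. Camera axes: x right, y down, z forward; pixel columns grow to the right and rows downward; lengths in m; the calibration is good to about 2 mm. A picture is of the moment at which its call begins. There is no depth.
- manip.finish_job(): hands the job in; it is judged then, once.
Trained networks look in the newest picture that a camera, given by its name, has taken for a name from the list of things; names that differ only in an ending like _2 or _b are one class to them, and where a whole thing is asked for, a point or a joint stands for the part that bears it (a point fixed in the world has none). Each returns a list of dicts, best first, with "conf" (0 to 1); they miss things now and then, are a little off and sometimes report something else, mostly with a low value. They report only what shows in the picture. A call takes as long as a camera call.
- manip.find_in(camera, thing): "location" ([row, column] in pixels, amid what is visible of it).
- manip.masks_of(camera, thing): "mask" (400x640 bool, what is visible of it) and "location" ([row, column] in pixels, amid what is visible of it).
- manip.place_of(camera, thing): "location" ([row, column] in pixels: a listed point, or the origin of a listed thing).
The state is a dict: "t": time; "joints": joint angles; "dq": joint speeds; "joint_efforts": joint torques, N m; "ee_pos": TCP position; "eef_rot": TCP orientation; "ft_force": force on the tool from outside, world axes, zero at the start; "wrist_torque": the same for the moment, N m; "width": finger opening in m; "grasp_force": force on a finger pad.
Only numpy, scipy, OpenCV 4.12 (cv2) and the standard library are available. Lean on these libraries where they do the work, as an engineer would, in place of code of your own. Each camera call takes 0.05 s, during which the arm holds its last target. There are 200 camera calls.

## Working session

There is one attempt and no reset: what is moved stays moved. The work goes in short steps, Python scripts to look and compute and a tool call to move; the robot and the scene stay as the last step left them, time stands still between calls to the robot, and variables do not carry over. Pictures are saved under pics/ and viewed, at most 12 in all, crops included, and the job is handed in when it is done.

Besides the shell and the picture viewer there is one more tool, called after "Request:" as name(argument=value, ...), one argument or row to a line, values as JSON. jog_arm: Moves the arm, as the interface text tells. Its arguments: {"type":"object","properties":{"steps":{"type":"array"},"hand":{"type":"number"},"squeeze":{"type":"number"}},"required":["steps"]}

```bash
mkdir -p pics; cat > h.py <<'E'
import numpy as np, cv2
from rig import manip
from scipy.spatial.transform import Rotation as R
def quat(q): return R.from_quat([q[1],q[2],q[3],q[0]])
def rot(a):
    a=np.array(a); return a if a.shape==(3,3) else quat(a).as_matrix()
def ray(c,loc):
    p=cv2.undistortPoints(np.array([[[loc[1],loc[0]]]],float),c["mtx"],c["D"])[0,0]
    return np.array(c["xyz"]),rot(c["attitude"])@np.array([p[0],p[1],1])
def onz(c,loc,z):
    o,d=ray(c,loc); return o+d*(z-o[2])/d[2]
def tri(rs):
    A=0;b=0
    for o,d in rs:
        d=d/np.linalg.norm(d);P=np.eye(3)-np.outer(d,d);A=A+P;b=b+P@o
    x=np.linalg.solve(A,b); return x,[np.linalg.norm(np.cross(x-o,d/np.linalg.norm(d))) for o,d in rs]
def proj(c,X):
    Rm=rot(c["attitude"]);rv=cv2.Rodrigues(Rm.T)[0];t=-Rm.T@np.array(c["xyz"])
    return cv2.projectPoints(np.array(X,float).reshape(-1,3),rv,t,c["mtx"],c["D"])[0].reshape(-1,2)
E
python3 - <<'E'
from h import *
np.set_printoptions(precision=4,suppress=True)
C={}
for n in("scene","top"):
    c=C[n]=manip.camera(n); cv2.imwrite(f"pics/{n}0.png",c["frame"]); print(n,c["xyz"],c["attitude"])
L={}
for th in("pot_yellow","pot_yellow_grip","stand_seat","stand","pot_blue"):
    for n in C:
        r=manip.place_of(n,th); print(th,n,[(np.round(x["location"],1),round(x["conf"],2)) for x in r[:3]])
        if r: L[th,n]=r[0]["location"]
    if all((th,n) in L for n in C): print("  ",*tri([ray(C[n],L[th,n]) for n in C]))
o=manip.get_obs(); print(o["t"],o["ee_pos"],o["eef_rot"],o["width"],o["ft_force"])
E
```

```text
scene [ 0.1378 -0.7727  0.6487] [-0.466   0.8571 -0.1867  0.1152]
top [ 0.2722 -0.0817  1.2949] [-0.0782  0.7669 -0.6332  0.0693]
pot_yellow scene [(array([226.6, 332.5]), 0.79)]
pot_yellow top []
pot_yellow_grip scene [(array([226., 294.]), 0.76)]
pot_yellow_grip top [(array([227.2, 307.8]), 0.61), (array([234.8, 409.6]), 0.3)]
   [ 0.4446 -0.0274  0.04  ] [np.float64(0.007421838475380166), np.float64(0.007421838475380233)]
stand_seat scene [(array([225.9, 349. ]), 0.84)]
stand_seat top [(array([234.9, 406.6]), 0.63)]
   [ 0.4534 -0.2643  0.2008] [np.float64(0.0011546272233492916), np.float64(0.0011546272233492851)]
stand scene [(array([301.6, 343.2]), 0.64)]
stand top [(array([247.1, 392.3]), 0.68)]
   [ 0.4494 -0.2658 -0.    ] [np.float64(0.0022136436295152806), np.float64(0.0022136436295151604)]
pot_blue scene [(array([190.5, 300.2]), 0.75)]
pot_blue top [(array([180.3, 241.5]), 0.92)]
   [ 0.5479  0.1821 -0.0006] [np.float64(0.0049041468491901035), np.float64(0.004904146849190211)]
0.6 [0.211  0.5079 0.2186] [-0.      0.1957  0.9807 -0.    ] 0.09267018157804394 [ 0.5973  0.1197 -0.2344]
```

View pics/scene0.png

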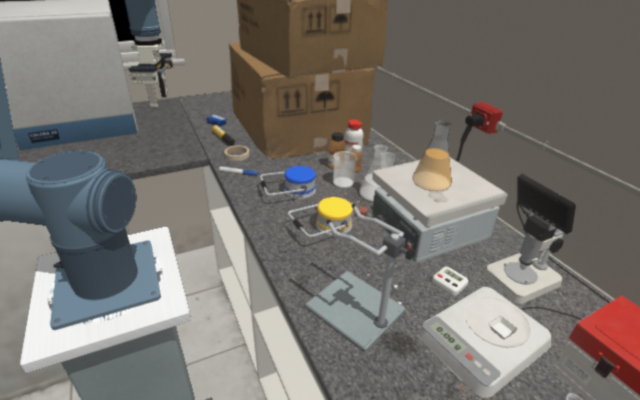

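View pics/top0.png

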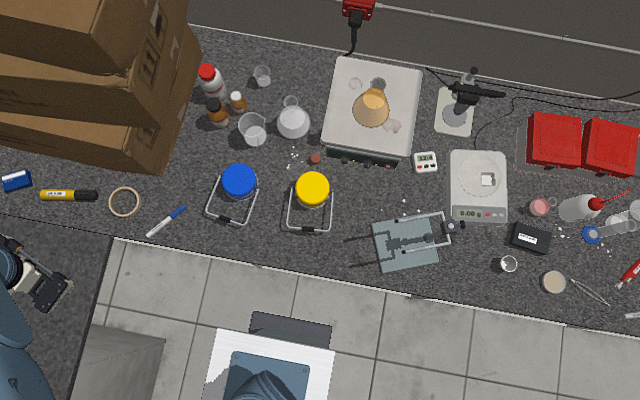

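```bash
python3 - <<'E'
from h import *
np.set_printoptions(precision=4,suppress=True)
C={n:manip.camera(n) for n in("scene","top")}
t=C["top"]["frame"][150:290,190:480]; s=C["scene"]["frame"][160:350,240:440]
cv2.imwrite("pics/c1.png",np.vstack([cv2.resize(t,(600,290),interpolation=cv2.INTER_CUBIC)]))
cv2.imwrite("pics/c2.png",cv2.resize(s,(600,570),interpolation=cv2.INTER_CUBIC))
c=C["top"]
# yellow lid by colour
for n in C:
    hsv=cv2.cvtColor(C[n]["frame"],cv2.COLOR_BGR2HSV); 
    for nm,lo,hi in(("yel",(22,150,120),(34,255,255)),("blu",(108,150,80),(125,255,255))):
        m=cv2.inRange(hsv,lo,hi);k,l,st,ce=cv2.connectedComponentsWithStats(m)
        for i in range(1,k):
            if st[i,4]>150: print(n,nm,st[i],ce[i],onz(C[n],ce[i][::-1],.066))
for n in C:
    for th in("pot_yellow","pot_yellow_grip","stand_seat"):
        for f in (manip.place_of,manip.find_in):
            r=f(n,th); print(th,n,f.__name__,[(np.round(x["location"],1),round(x["conf"],2)) for x in r[:3]])
print(proj(c,[[.45,-.26,.2],[.55,-.26,.2],[.45,-.16,.2]]))
E
```

```text
scene yel [318 197  34  23 617] [334.5867 208.0438] [ 0.5495 -0.0291  0.066 ]
scene blu [285 166  30  17 408] [299.6225 174.2304] [0.5351 0.1685 0.066 ]
top yel [295 171  34  34 904] [311.9746 187.5619] [ 0.5544 -0.0209  0.066 ]
top yel [ 40 189  35  10 204] [ 57.     193.9902] [0.4085 0.6416 0.066 ]
top blu [221 163  35  34 901] [238.0033 179.2797] [0.5392 0.177  0.066 ]
top blu [  2 174  28  17 226] [ 15.6239 182.4912] [0.4174 0.7614 0.066 ]
pot_yellow scene call [(array([227.6, 329.5]), 0.78)]
pot_yellow scene call [(array([218. , 328.7]), 0.74)]
pot_yellow_grip scene call [(array([222. , 295.2]), 0.7)]
pot_yellow_grip scene call [(array([297.6, 360.6]), 0.73), (array([227.9, 298.1]), 0.56)]
stand_seat scene call [(array([223.7, 348.9]), 0.58)]
stand_seat scene call [(array([303.3, 361.4]), 0.61)]
pot_yellow top call []
pot_yellow top call [(array([190.4, 306.3]), 0.92), (array([243.4, 408.7]), 0.45)]
pot_yellow_grip top call [(array([226.7, 306.8]), 0.83)]
pot_yellow_grip top call [(array([226.7, 303.9]), 0.62)]
stand_seat top call [(array([233.6, 407.4]), 0.7)]
stand_seat top call [(array([240.7, 409.6]), 0.8)]
[[404.2231 236.4366]
 [410.6146 195.1206]
 [361.8267 228.3644]]
```

View pics/c1.png

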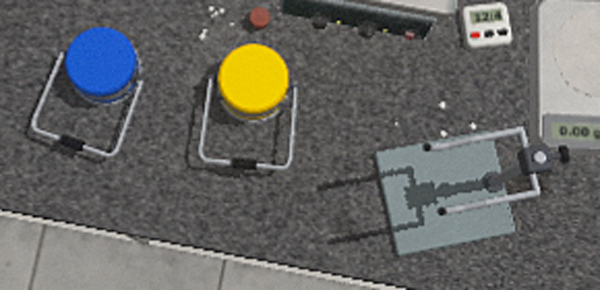

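View pics/c2.png

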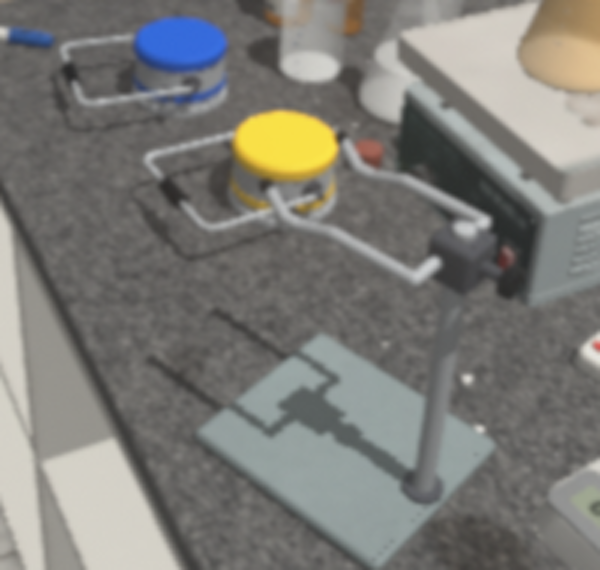

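```bash
python3 - <<'E'
from h import *
np.set_printoptions(precision=4,suppress=True)
C={n:manip.camera(n) for n in("scene","top")}
T=lambda u,v:(150+v/2.0714,190+u/2.069)
S=lambda u,v:(160+v/3,240+u/3)
P=dict(grip=((244,163),(174,190)),tipA=((427,147),(345,140)),tipB=((442,212),(272,190)),backA=((524,130),(487,220)),backB=((537,193),(417,278)),wl=((202,160),(148,157)),wr=((291,167),(210,226)))
for k,(t,s) in P.items():
    x,e=tri([ray(C["top"],T(*t)),ray(C["scene"],S(*s))]); 
    print(k,x,e[0], "top@.225",onz(C["top"],T(*t),.225)[:2],"scene",onz(C["scene"],S(*s),.225)[:2], "@.21",onz(C["top"],T(*t),.21)[:2],onz(C["scene"],S(*s),.21)[:2],"@.05",onz(C["top"],T(*t),.05)[:2])
E
```

```text
grip [ 0.4465 -0.0308  0.0486] 0.0002469728044267358 top@.225 [ 0.422 -0.038] scene [ 0.3556 -0.2488] @.21 [ 0.4241 -0.0374] [ 0.3633 -0.2303] @.05 [ 0.4465 -0.0309]
tipA [ 0.4798 -0.2342  0.2178] 0.0007830460817881849 top@.225 [ 0.4777 -0.2329] scene [ 0.4749 -0.2433] @.21 [ 0.4806 -0.235 ] [ 0.4868 -0.2246] @.05 [ 0.5113 -0.2576]
tipB [ 0.4125 -0.262   0.2168] 0.0015004570181829512 top@.225 [ 0.41   -0.2601] scene [ 0.4088 -0.272 ] @.21 [ 0.412  -0.2626] [ 0.4184 -0.2542] @.05 [ 0.4326 -0.2893]
backA [ 0.5187 -0.338   0.2155] 0.0004894913819964654 top@.225 [ 0.5169 -0.336 ] scene [ 0.5098 -0.3474] @.21 [ 0.5204 -0.3395] [ 0.523  -0.3324] @.05 [ 0.557  -0.3776]
backB [ 0.4528 -0.3629  0.2132] 0.0007348850727589802 top@.225 [ 0.4502 -0.3595] scene [ 0.445  -0.3741] @.21 [ 0.4527 -0.3634] [ 0.4559 -0.36  ] @.05 [ 0.4793 -0.4049]
wl [0.442  0.0221 0.0491] 0.0018021658548844236 top@.225 [0.4165 0.0079] scene [ 0.354  -0.2113] @.21 [0.4185 0.0091] [ 0.3617 -0.1914] @.05 [0.4401 0.0225]
wr [ 0.4524 -0.0907  0.0521] 0.00015289805422628018 top@.225 [ 0.4274 -0.0895] scene [ 0.3611 -0.2884] @.21 [ 0.4296 -0.0896] [ 0.369  -0.2712] @.05 [ 0.4528 -0.0908]
```

Request:
jog_arm(
  steps=[
    [-0.0325, -0.0315, 0, 0],
    [-0.0325, -0.0315, 0, 0],
    [-0.0325, -0.0315, 0, 0],
    [-0.0325, -0.0315, 0, 0],
    [-0.0325, -0.0315, 0, 0],
    [-0.0325, -0.0315, 0, 0],
    [-0.0325, -0.0315, 0, 0],
    [-0.0325, -0.0315, 0, 0],
    [-0.0325, -0.0315, 0, 0],
    [-0.0325, -0.0315, 0, 0],
    [-0.0325, -0.0315, 0, 0],
    [-0.0325, -0.0315, 0, 0],
  ],
  hand=130,
  squeeze=30,
)

```text
t: 2.6
ee_pos: [0.4266, 0.0073, 0.219]
eef_rot: [0.0, 0.196, 0.981, 0.0]
ft_force: [0.2, 0.7, -0.4]
width: 0.0458
grasp_force: 0.0
```

Request:
jog_arm(
  steps=[
    [-0.017, -0.015, 0, 0.13],
    [0, 0, 0, 0.138],
    [0, 0, 0, 0.136],
    [0, 0, 0, 0.136],
    [0, 0, 0, 0.136],
    [0, 0, 0, 0.136],
    [0, 0, 0, 0.136],
    [0, 0, 0, 0.136],
    [0, 0, 0, 0],
    [0, 0, 0, 0],
  ],
)

```text
t: 3.6
ee_pos: [0.4361, -0.0112, 0.2187]
eef_rot: [0.0, 0.672, 0.74, 0.0]
ft_force: [-0.3, -0.5, 0.7]
width: 0.0456
grasp_force: 0.0
```

```bash
cat >> h.py <<'E'
def togo(o,p,yaw):
    "tool-frame shift and twist to TCP p with tool y at yaw deg (mod 180); shift is for before the twist, and after it"
    M=quat(o["eef_rot"]).as_matrix(); y=np.degrees(np.arctan2(M[1,1],M[0,1]))
    d=(yaw-y+90)%180-90; tw=-np.radians(d)
    s=np.array(p)-np.array(o["ee_pos"]); M2=M@R.from_euler("z",tw).as_matrix()
    print("t",round(o["t"],2),"tcp",np.round(o["ee_pos"],4),"yaw",round(y,1),"shift",np.round(M.T@s,4),"after twist",np.round(M2.T@s,4),"twist",round(tw,3),"w",o["width"],"F",np.round(o["ft_force"],1),"g",o["grasp_force"],"tilt",np.round(M[:,2],3))
E
python3 - <<'E'
from h import *
togo(manip.get_obs(),[.4465,-.031,.030],5.3)
E
```

```text
t 3.6 tcp [ 0.4361 -0.0112  0.2187] yaw 5.5 shift [-0.0207  0.0085  0.1887] after twist [-0.0207  0.0086  0.1887] twist 0.004 w 0.04556427877442359 F [-0.3 -0.5  0.7] g 0.0 tilt [ 0. -0. -1.]
```

Request:
jog_arm(
  steps=[
    [-0.0207, 0.0085, 0.02, 0],
    [0, 0, 0.03, 0],
    [0, 0, 0.03, 0],
    [0, 0, 0.03, 0],
    [0, 0, 0.02, 0],
    [0, 0, 0.02, 0],
    [0, 0, 0.015, 0],
    [0, 0, 0.012, 0],
    [0, 0, 0.012, 0],
    [0, 0, 0, 0],
  ],
)

```text
t: 4.6
ee_pos: [0.4454, -0.0307, 0.0284]
eef_rot: [-0.001, 0.673, 0.74, -0.001]
ft_force: [-0.9, -0.4, 1.6]
width: 0.0457
grasp_force: 0.0
```

```bash
python3 - <<'E'
from h import *
togo(manip.get_obs(),[.4465,-.031,.030],5.3)
a=manip.camera("scene")["frame"][150:290,230:400]; b=manip.camera("top")["frame"][150:290,220:390]
cv2.imwrite("pics/g1.png",cv2.resize(np.hstack([a,b]),None,fx=2.3,fy=2.3,interpolation=cv2.INTER_CUBIC))
E
```

```text
t 4.6 tcp [ 0.4454 -0.0307  0.0284] yaw 5.5 shift [-0.0004  0.0011 -0.0016] after twist [-0.0004  0.0011 -0.0016] twist 0.003 w 0.04571968340396356 F [-0.9 -0.4  1.6] g 0.0 tilt [-0.003  0.001 -1.   ]
```

View pics/g1.png

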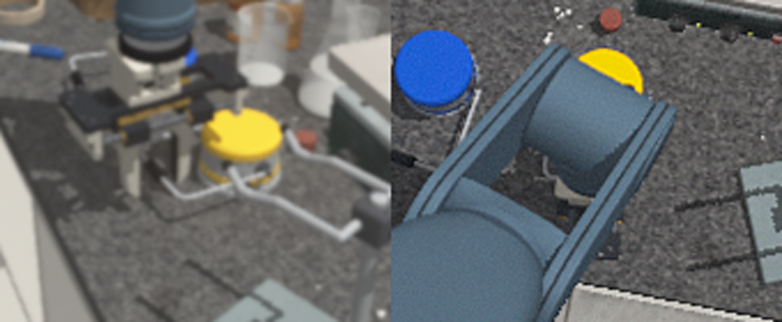

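The scene half shows the fingers either side of the yellow pot's wire, around (150,170) in the crop, with the pot and blue pot undisturbed. I'll close now.

Request:
jog_arm(
  steps=[
    [0, 0, 0, 0],
    [0, 0, 0, 0],
    [0, 0, 0, 0],
    [0, 0, 0, 0],
    [0, 0, 0, 0],
    [0, 0, 0, 0],
  ],
  hand=255,
  squeeze=30,
)

```text
t: 5.3
ee_pos: [0.4467, -0.0311, 0.0298]
eef_rot: [0.0, 0.673, 0.739, 0.0]
ft_force: [0.2, -0.0, 0.7]
width: 0.0128
grasp_force: 30.0
```

Request:
jog_arm(
  steps=[
    [0, 0.0012, -0.0096, 0],
    [0, 0.002, -0.0094, 0],
    [0, 0.0028, -0.0092, 0],
    [0, 0.0037, -0.0089, 0],
    [0, 0.0044, -0.0086, 0],
    [0, 0.0051, -0.0081, 0],
    [0, 0.0058, -0.0077, 0],
    [0, 0.0065, -0.0071, 0],
    [0, 0, 0, 0],
  ],
)

```text
t: 6.2
ee_pos: [0.4789, -0.0282, 0.1]
eef_rot: [0.001, 0.673, 0.739, 0.0]
ft_force: [-5.6, -1.6, 6.2]
width: 0.0132
grasp_force: 30.0
```

```bash
python3 - <<'E'
from h import *
togo(manip.get_obs(),[.5556,-.0205,.131],5.3)
for n in("scene","top"):
    c=manip.camera(n); print(n,[(np.round(x["location"],1),round(x["conf"],2)) for x in manip.place_of(n,"pot_yellow")])
    hsv=cv2.cvtColor(c["frame"],cv2.COLOR_BGR2HSV);m=cv2.inRange(hsv,(22,150,120),(34,255,255))
    k,l,st,ce=cv2.connectedComponentsWithStats(m)
    for i in range(1,k):
        if st[i,4]>150: print(n,st[i],ce[i])
    if n=="scene": cv2.imwrite("pics/g2.png",cv2.resize(c["frame"][100:280,220:420],None,fx=3,fy=3,interpolation=cv2.INTER_CUBIC))
E
```

```text
t 6.2 tcp [ 0.4789 -0.0282  0.1   ] yaw 5.4 shift [ 0.0005  0.0771 -0.031 ] after twist [ 0.0005  0.0771 -0.031 ] twist 0.001 w 0.013166994344200867 F [-5.6 -1.6  6.2] g 29.99627709388733 tilt [ 0.001 -0.001 -1.   ]
scene [(array([226.8, 330.3]), 0.96)]
scene [319 197  34  22 500] [337.212 206.522]
top []
top [ 40 189  35  10 204] [ 57.00490196 194.0245098 ]
```

View pics/g2.png

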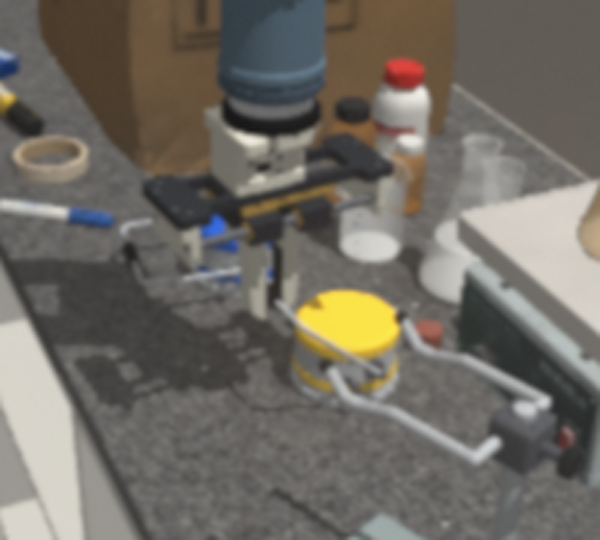

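Request:
jog_arm(
  steps=[
    [0, 0.006, -0.0075, 0],
    [0, 0.0076, -0.0059, 0],
    [0, 0.0081, -0.0052, 0],
    [0, 0.0085, -0.0045, 0],
    [0, 0.0089, -0.0037, 0],
    [0, 0.0092, -0.003, 0],
    [0, 0.0094, -0.0023, 0],
    [0, 0.0095, -0.0015, 0],
    [0, 0.0098, -0.0006, 0],
    [0, 0, 0, 0],
    [0, 0, 0, 0],
  ],
)

```text
t: 7.5
ee_pos: [0.5575, -0.0212, 0.1345]
eef_rot: [0.002, 0.673, 0.739, 0.002]
ft_force: [-0.6, -0.6, 9.0]
width: 0.0128
grasp_force: 30.0
```

```bash
python3 - <<'E'
from h import *
togo(manip.get_obs(),[.5556,-.0205,.131],5.3)
c=manip.camera("scene"); print([(np.round(x["location"],1),round(x["conf"],2)) for x in manip.place_of("scene","pot_yellow")])
cv2.imwrite("pics/g3.png",cv2.resize(c["frame"][100:280,220:420],None,fx=3,fy=3,interpolation=cv2.INTER_CUBIC))
E
```

```text
t 7.5 tcp [ 0.5575 -0.0212  0.1345] yaw 5.3 shift [ 0.0009 -0.0018  0.0035] after twist [ 0.0009 -0.0018  0.0035] twist 0.001 w 0.012841428836818785 F [-0.6 -0.6  9. ] g 30.001080930233 tilt [ 0.006 -0.001 -1.   ]
[(array([226.7, 330.9]), 0.81)]
```

View pics/g3.png

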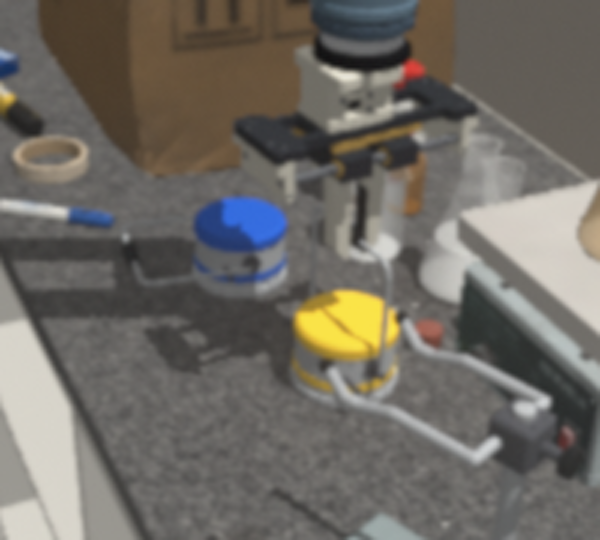

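Request:
jog_arm(
  steps=[
    [0, 0, -0.003, 0],
    [0, 0, -0.005, 0],
    [0, 0, -0.007, 0],
    [0, 0, -0.01, 0],
    [0, 0, -0.013, 0],
    [0, 0, -0.015, 0],
    [0, 0, -0.015, 0],
    [0, 0, -0.013, 0],
    [0, 0, -0.01, 0],
    [0, 0, -0.007, 0],
    [0, 0, -0.004, 0],
    [0, 0, 0, 0],
  ],
)

```text
t: 8.8
ee_pos: [0.5546, -0.0209, 0.2348]
eef_rot: [0.0, 0.673, 0.739, 0.0]
ft_force: [-0.5, -0.3, -4.5]
width: 0.0133
grasp_force: 30.0
```

```bash
python3 - <<'E'
from h import *
togo(manip.get_obs(),[.4138,-.1677,.2365],-68.3)
E
```

```text
t 8.8 tcp [ 0.5546 -0.0209  0.2348] yaw 5.3 shift [-0.1331 -0.1538 -0.0017] after twist [-0.1851  0.0843 -0.0017] twist 1.285 w 0.01331675355020997 F [-0.5 -0.3 -4.5] g 29.994317293167114 tilt [ 0. -0. -1.]
```

Request:
jog_arm(
  steps=[
    [-0.004, -0.0046, 0, 0],
    [-0.008, -0.0092, 0, 0],
    [-0.012, -0.0138, 0, 0],
    [-0.0146, -0.0169, 0, 0],
    [-0.016, -0.0185, 0, 0],
    [-0.0173, -0.02, 0, 0],
    [-0.016, -0.0185, 0, 0],
    [-0.0146, -0.0169, 0, 0],
    [-0.012, -0.0138, 0, 0],
    [-0.0093, -0.0108, 0, 0],
    [-0.0067, -0.0077, 0, 0],
    [-0.0026, -0.0031, 0, 0],
  ],
)

```text
t: 10.0
ee_pos: [0.4126, -0.1685, 0.2343]
eef_rot: [-0.0, 0.674, 0.739, -0.0]
ft_force: [-0.5, -1.5, -4.2]
width: 0.0134
grasp_force: 30.0
```

Request:
jog_arm(
  steps=[
    [0, 0, 0, 0.05],
    [0, 0, 0, 0.1],
    [0, 0, 0, 0.12],
    [0, 0, 0, 0.13],
    [0, 0, 0, 0.135],
    [0, 0, 0, 0.135],
    [0, 0, 0, 0.135],
    [0, 0, 0, 0.135],
    [0, 0, 0, 0.13],
    [0, 0, 0, 0.12],
    [0, 0, 0, 0.07],
    [0, 0, 0, 0.025],
  ],
)

```text
t: 11.2
ee_pos: [0.4137, -0.1674, 0.2343]
eef_rot: [-0.0, 0.982, 0.188, -0.0]
ft_force: [0.2, -0.1, -4.7]
width: 0.0128
grasp_force: 30.0
```

Request:
jog_arm(
  steps=[
    [0, 0, 0, 0],
    [0, 0, 0, 0],
    [0, 0, 0, 0],
    [0, 0, 0, 0],
  ],
)

```text
t: 11.6
ee_pos: [0.4137, -0.1677, 0.2345]
eef_rot: [-0.0, 0.982, 0.189, -0.0]
ft_force: [0.4, 0.5, -4.0]
width: 0.0132
grasp_force: 30.0
```

```bash
python3 - <<'E'
from h import *
np.set_printoptions(precision=4,suppress=True)
togo(manip.get_obs(),[.4545,-.270,.2365],-68.3)
C={n:manip.camera(n) for n in("scene","top")}
for th in("stand_seat","pot_yellow_grip"):
    L={}
    for n in C:
        r=manip.place_of(n,th); print(th,n,[(np.round(x["location"],1),round(x["conf"],2)) for x in r[:2]])
        if r:L[n]=r[0]["location"]
    if len(L)==2: print(*tri([ray(C[n],L[n]) for n in C]))
a=C["scene"]["frame"][110:310,230:430];b=C["top"]["frame"][150:290,300:480]
cv2.imwrite("pics/g4.png",np.hstack([cv2.resize(a,(400,400),interpolation=cv2.INTER_CUBIC),cv2.resize(b,(400,400*140//180),interpolation=cv2.INTER_CUBIC) if 0 else cv2.copyMakeBorder(cv2.resize(b,(400,311),interpolation=cv2.INTER_CUBIC),0,89,0,0,0)]))
E
```

```text
t 11.6 tcp [ 0.4137 -0.1677  0.2345] yaw -68.3 shift [ 0.      0.1101 -0.0021] after twist [ 0.0001  0.1101 -0.0021] twist 0.001 w 0.013233731259099537 F [ 0.4  0.5 -4. ] g 29.99363511800766 tilt [-0.  0. -1.]
stand_seat scene [(array([223.4, 347.5]), 0.96)]
stand_seat top []
pot_yellow_grip scene [(array([184.7, 310.9]), 0.72)]
pot_yellow_grip top [(array([246.2, 394. ]), 0.56)]
[ 0.4018 -0.2247  0.2829] [np.float64(0.010257436057963986), np.float64(0.010257436057963977)]
```

View pics/g4.png

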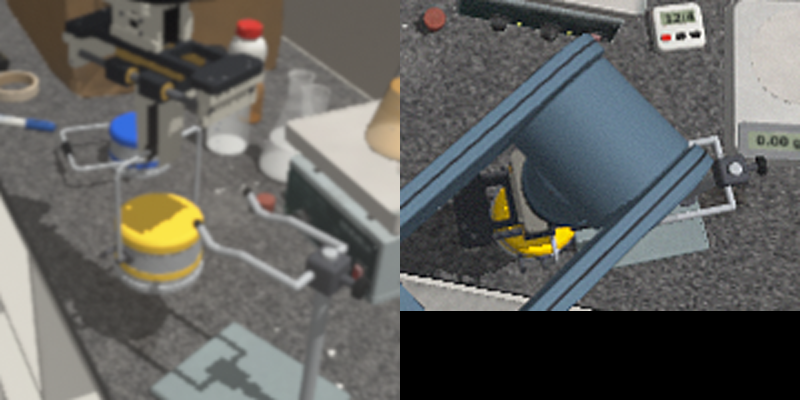

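Request:
jog_arm(
  steps=[
    [0, 0.004, 0, 0],
    [0, 0.007, 0, 0],
    [0, 0.01, 0, 0],
    [0, 0.012, 0, 0],
    [0, 0.013, 0, 0],
    [0, 0.013, 0, 0],
    [0, 0.013, 0, 0],
    [0, 0.012, 0, 0],
    [0, 0.01, 0, 0],
    [0, 0.008, 0, 0],
    [0, 0.005, 0, 0],
    [0, 0.003, 0, 0],
  ],
)

```text
t: 13.1
ee_pos: [0.4545, -0.2702, 0.2344]
eef_rot: [-0.0, 0.982, 0.188, -0.0]
ft_force: [0.4, -0.3, -6.0]
width: 0.0133
grasp_force: 30.0
```

Request:
jog_arm(
  steps=[
    [0, 0, 0, 0],
    [0, 0, 0, 0],
    [0, 0, 0, 0],
  ],
)

```text
t: 13.4
ee_pos: [0.4543, -0.2695, 0.2345]
eef_rot: [-0.0, 0.982, 0.188, -0.0]
ft_force: [-0.1, 0.0, -4.9]
width: 0.0134
grasp_force: 30.0
```

```bash
python3 - <<'E'
from h import *
np.set_printoptions(precision=4,suppress=True)
togo(manip.get_obs(),[.4545,-.270,.1945],-68.3)
C={n:manip.camera(n) for n in("scene","top")}
a=C["scene"]["frame"][130:280,270:430]
# overlay: predicted wire line ends at +-50 mm, seat estimate
o=manip.get_obs();p=np.array(o["ee_pos"])+[0,0,.0155];M=quat(o["eef_rot"]).as_matrix()
print(proj(C["scene"],[p-.05*M[:,0],p,p+.05*M[:,0],[.4545,-.27,.21]])-[270,130])
cv2.imwrite("pics/g5.png",cv2.resize(a,None,fx=4,fy=4,interpolation=cv2.INTER_CUBIC))
E
```

```text
t 13.4 tcp [ 0.4543 -0.2695  0.2345] yaw -68.3 shift [0.     0.0005 0.04  ] after twist [0.     0.0005 0.04  ] twist 0.0 w 0.013402808750016175 F [-0.1  0.  -4.9] g 29.993692338466644 tilt [-0.  0. -1.]
[[ 64.9757  86.8969]
 [ 83.2799  75.2955]
 [100.0418  64.6692]
 [ 81.9639  93.3495]]
```

View pics/g5.png

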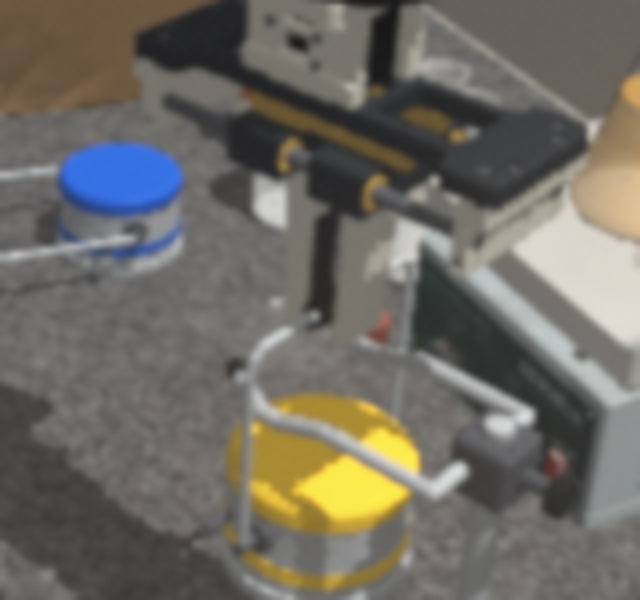

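Request:
jog_arm(
  steps=[
    [0, 0, 0.003, 0],
    [0, 0, 0.005, 0],
    [0, 0, 0.005, 0],
    [0, 0, 0.005, 0],
    [0, 0, 0.005, 0],
    [0, 0, 0.004, 0],
    [0, 0, 0.004, 0],
    [0, 0, 0.003, 0],
    [0, 0, 0.002, 0],
    [0, 0, 0.001, 0],
    [0, 0, 0, 0],
    [0, 0, 0, 0],
  ],
)

```text
t: 14.7
ee_pos: [0.4545, -0.27, 0.1976]
eef_rot: [0.0, 0.982, 0.188, 0.0]
ft_force: [0.2, 0.5, -4.4]
width: 0.0132
grasp_force: 30.0
```

Request:
jog_arm(
  steps=[
    [0, 0, 0.001, 0],
    [0, 0, 0.001, 0],
    [0, 0, 0.001, 0],
    [0, 0, 0, 0],
    [0, 0, 0, 0],
  ],
)

```text
t: 15.2
ee_pos: [0.4544, -0.2699, 0.1945]
eef_rot: [0.0, 0.982, 0.188, 0.0]
ft_force: [0.8, -0.9, -2.8]
width: 0.0132
grasp_force: 30.0
```

Request:
jog_arm(
  steps=[
    [0, 0, 0.001, 0],
    [0, 0, 0.001, 0],
    [0, 0, 0, 0],
    [0, 0, 0, 0],
  ],
)

```text
t: 15.6
ee_pos: [0.4545, -0.2701, 0.194]
eef_rot: [0.001, 0.982, 0.188, 0.0]
ft_force: [-1.8, 2.7, 6.5]
width: 0.0133
grasp_force: 30.0
```

```bash
python3 - <<'E'
from h import *
c=manip.camera("scene"); togo(manip.get_obs(),[.4545,-.270,.1945],-68.3)
cv2.imwrite("pics/g6.png",cv2.resize(c["frame"][160:280,290:430],None,fx=5,fy=5,interpolation=cv2.INTER_CUBIC))
E
```

```text
t 15.65 tcp [ 0.4545 -0.2701  0.194 ] yaw -68.3 shift [-0.     -0.0001 -0.0005] after twist [-0.     -0.0001 -0.0005] twist 0.0 w 0.012995364901685 F [-3.3  2.   6.5] g 29.99582201242447 tilt [ 0.001 -0.001 -1.   ]
```

View pics/g6.png

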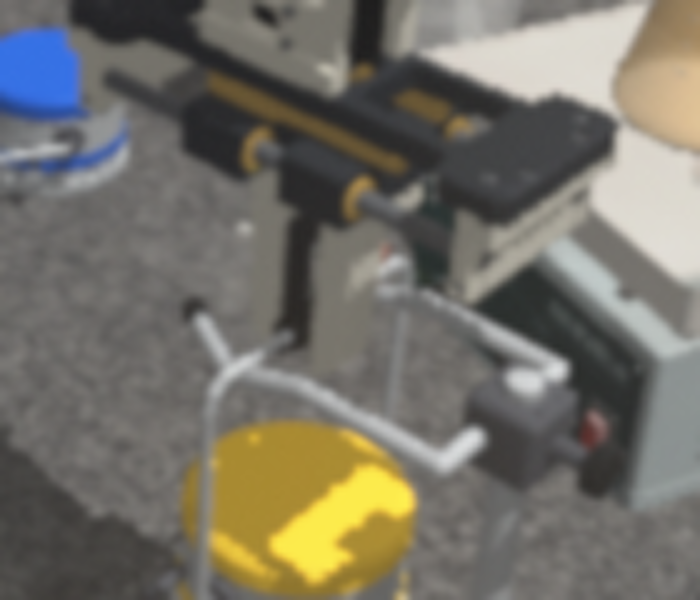

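The wire lies in both dips (near side at (238,365) in the crop, far side at (395,285)), and the fork carries the load. I'll ease off and release.

Request:
jog_arm(
  steps=[
    [0, -0.0007, -0.0008, 0],
    [0, 0, 0, 0],
    [0, 0, 0, 0],
  ],
)

```text
t: 15.95
ee_pos: [0.4545, -0.2699, 0.1941]
eef_rot: [0.001, 0.982, 0.188, 0.0]
ft_force: [-2.5, -0.5, 4.7]
width: 0.0128
grasp_force: 30.0
```

Request:
jog_arm(
  steps=[
    [0, 0, 0, 0],
    [0, 0, 0, 0],
    [0, 0, 0, 0],
    [0, 0, 0, 0],
    [0, 0, 0, 0],
    [0, 0, 0, 0],
    [0, 0, 0, 0],
    [0, 0, 0, 0],
  ],
  hand=150,
)

```text
t: 16.75
ee_pos: [0.4541, -0.2693, 0.1932]
eef_rot: [-0.0, 0.982, 0.188, 0.0]
ft_force: [0.0, 1.5, 0.2]
width: 0.0385
grasp_force: 0.0
```

Request:
jog_arm(
  steps=[
    [0, 0, -0.005, 0],
    [0, 0, -0.01, 0],
    [0, 0, -0.015, 0],
    [0, 0, -0.02, 0],
    [0, 0, -0.02, 0],
    [0, 0, -0.02, 0],
    [0, 0, -0.02, 0],
    [0, 0, -0.02, 0],
    [0, 0, -0.01, 0],
    [0, 0, 0, 0],
    [0, 0, 0, 0],
  ],
)

```text
t: 17.85
ee_pos: [0.454, -0.2691, 0.3329]
eef_rot: [-0.0, 0.982, 0.188, -0.0]
ft_force: [-0.5, -0.0, 0.1]
width: 0.0386
grasp_force: 0.0
```

```bash
python3 - <<'E'
from h import *
c=manip.camera("scene"); togo(manip.get_obs(),[.4545,-.270,.1945],-68.3)
cv2.imwrite("pics/g7.png",cv2.resize(c["frame"][120:300,250:440],None,fx=3,fy=3,interpolation=cv2.INTER_CUBIC))
E
```

```text
t 17.9 tcp [ 0.4538 -0.269   0.3323] yaw -68.3 shift [0.0004 0.0014 0.1378] after twist [0.0004 0.0014 0.1378] twist 0.0 w 0.038478367199026184 F [-0.9  0.3 -0.8] g 0.0 tilt [-0.001  0.001 -1.   ]
```

View pics/g7.png

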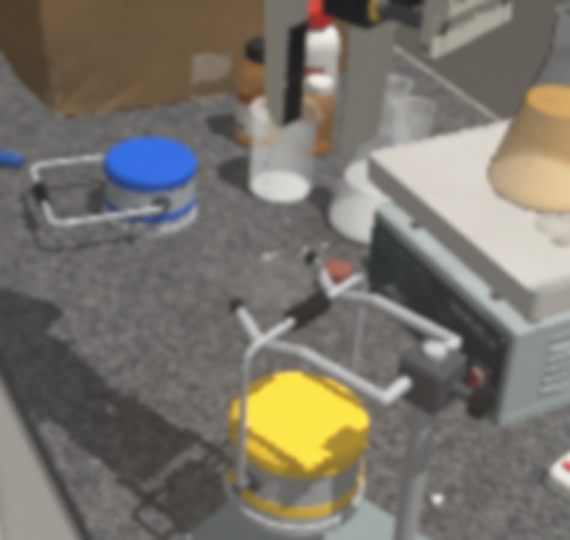

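The pot hangs upright with its wire in both dips: grip at (308,308), near dip at (262,340) and far dip at (340,288). The gripper is clear and the blue pot hasn't moved. I'll let it settle for a second and hand in.

Request:
jog_arm(
  steps=[
    [0, 0, 0, 0],
    [0, 0, 0, 0],
    [0, 0, 0, 0],
    [0, 0, 0, 0],
    [0, 0, 0, 0],
    [0, 0, 0, 0],
    [0, 0, 0, 0],
    [0, 0, 0, 0],
    [0, 0, 0, 0],
    [0, 0, 0, 0],
  ],
)

```text
t: 18.9
ee_pos: [0.4541, -0.2693, 0.3333]
eef_rot: [0.0, 0.982, 0.188, 0.0]
ft_force: [0.2, 0.3, 0.7]
width: 0.0384
grasp_force: 0.0
```

```bash
python3 -c "
from rig import manip
print(manip.finish_job())"
```

```text
the job is handed in; nothing more can be done
None
```

The yellow-lidded pot hangs upright by its bail on the stand's fork, released and with the gripper clear; the blue-lidded pot was left where it stood, and the job was handed in at about 19 s (no verdict was returned).

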